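# Refit the runner stone of a flour mill

### The arm

A 7-joint arm with a two-finger parallel gripper is mounted at the origin on the work surface. World frame = base frame: x ahead of the robot, y to its left, z up, the work surface at z = 0. Lengths are in m, angles in rad, forces in N, time in s.
With the tool pointing down it reaches from about 0.4 to 0.85 m from the base axis. Payload 6.9 kg.
Tool frame: the origin (TCP) lies at the very end of the fingers, on their centre line; the grasp point (between the pads) lies 19 mm behind it; z points along the fingers, y is the line along which they close (so a half turn about z gives the same grasp; the last joint's range is limited). The gripper opens to 85 mm and grips with 20 to 120 N. Pads are 22 mm wide; open, the fingers measure 114 mm over their backs; the gripper's body (76 mm by 85 mm) begins 54 mm behind the grasp point. The pads swing forward as they close: fully open they stand 13 mm farther back than shut.
Start: joints at [-1.012, 0.507, -0.238, 1.5, 0.126, 1.149, -0.155], TCP at [0.273, 0.562, 0.231] pointing down, gripper open.
Joint ranges: [-3.08, 3.08], [-0.24, 2.05], [-1.43, 1.35], [0, 2.5], [-1.52, 4.66], [0.17, 1.96], [-2.89, 2.89]. Speed limits (rad/s): [2.39, 2.39, 3.14, 3.14, 3.14, 3.14, 3.14].

### API

Orientations are given as a rotation vector (axis times angle).
In Python, from cell import robot, hand, planner, viewer, models gives the robot as it stands. Calls block until the motion is done:
- robot.movep(position, orientation): joint-space move of the TCP to a pose.
- robot.line_to(position, rotation=None, v=0.15, max_force=None): straight line of the TCP; rotation=None keeps the orientation; v is the mean speed in m/s. With max_force (N) it stops when the force on the tool has changed by that much, and returns True; else False.
- robot.set_joints(angles): joint-space move.
- hand.command_gripper(opening): finger opening in m; the grip force is fixed at half the most; returns when the fingers have stopped.
- robot.dwell(seconds).
- planner.inverse_kinematics(position, orientation): joint angles nearest the present ones, or None.
- robot.state(): the state.
- viewer.read_camera(name): name is "scene" or "top"; returns (picture, depth): 420x560x3 uint8, red, green, blue; 420x560 float32, m along the optical axis (not along the pixel's ray), 0 where there is no reading.
- viewer.get_calibration(name): a dict with "fx", "fy", "cx", "cy" (pixels), "T" (4x4, takes a point from camera to world coordinates). Camera axes: x right, y down, z forward; pixel columns grow to the right and rows downward; lengths in m; the calibration is good to about 2 mm. A picture is of the moment at which its call begins. get_calibration takes no time and is no camera call.
A pose or a line that the arm cannot do raises robot.MotionError and nothing moves.
- robot.job_done(): hands the job in; it is judged then, once.
Trained networks look in the newest picture that a camera, given by its name, has taken for a name from the list of things; names that differ only in an ending like _2 or _b are one class to them, and where a whole thing is asked for, a point or a joint stands for the part that bears it (a point fixed in the world has none). Each returns a list of dicts, best first, with "score" (0 to 1); they miss things now and then, are a little off and sometimes report something else, mostly with a low value. They report only what shows in the picture. A call takes as long as a camera call.
- models.trace(camera, thing): "pixels" (420x560 bool, what is visible of it).
- models.place_of(camera, thing): "position" ([x, y, z] in m, in world coordinates, good to about 4 mm: a listed point, or the origin of a listed thing).
The state is a dict: "time_s": time; "joint_pos": joint angles; "joint_vel": joint speeds; "joint_torque": joint torques, N m; "position": TCP position; "eef_rot": TCP orientation; "wrist_force": force on the tool from outside, world axes, zero at the start; "ft_torque": the same for the moment, N m; "grip_width": finger opening in m; "gripper_force": force on a finger pad.
Only numpy, scipy, OpenCV 4.12 (cv2) and the standard library are available. Lean on these libraries where they do the work, as an engineer would, in place of code of your own. Each camera call takes 0.05 s, during which the arm holds its last target. There are 200 camera calls.

### The job

The flour mill has been cleaned: put the grinding stone with the four holes and the bar grip back on it, grip upwards. Set it gently over the mill's spindle, turn it until its holes find the four drive studs, let it slide down until it sits fully home, flat on the flange, and let go; never force it down on the studs, and leave the other things on the table where they are.

Things in the scene. Friction and masses are not known exactly. Their poses are not given: they have to be found in the camera images.
- stone: The runner stone: grey stone disc 104 mm across, 10 mm thick, about 0.5 kg, lying grip up. Origin: centre of its underside; z up. An aluminium bar grip, 30 mm wide (its x) and 60 mm long (its y), stands centred from 10 to 50 mm above the underside. A blind bore 18 mm across runs from below up to 42 mm. Four through holes 12.5 mm across at (+-25, +-25) mm: it fits in any of four quarter turns.
- mill: The flour mill, fixed to the table, hopper off: wooden box 180 x 180 mm, 110 mm high, with a low aluminium collar on top (140 mm outside, 124 mm inside, top 127 mm above the table), and in it a steel drive flange. Origin: centre of its underside, on the spindle's axis; z up.
- seat (a point): Centre of the top of the mill's drive flange (the seat, 92 mm across), on the spindle axis, 125 mm above the table. Axes are the mill's, NOT the studs'. The flange stands on a spring: it yields downwards from about 1 N, then 1.5 N per mm, for at most 8 mm (13 N), then is rigid; this point moves with it. It turns only under 0.5 N m. More than 35 N between stone and mill would chip the stone.
- spindle_tip (a point): Top of the spindle in the flange's middle, 36 mm above the seat: 16 mm thick, its top 10 mm tapering to 6 mm. Round it on the flange stand four studs, 9 mm thick, 14 mm high, tips slightly tapered, in a 50 mm square centred on the axis. The angle of that square about the axis is not reported and differs each time: look, or turn the stone lightly pressed and feel it drop onto the studs.
- bedstone: Bystander: a thick stone ring, 104 mm across, 44 mm bore, 18 mm high, without studs, holes or grip. Origin: centre of its underside.
- jar: Bystander: white jar 60 mm across, 75 mm high. Origin: centre of its underside.
- cup: Bystander: white mug 72 mm across, 85 mm high. Origin: centre of its underside.
- brush: Bystander: pastry brush lying on the table. Origin: under its middle.
- wrench: Bystander: small wrench 170 mm long lying on the table. Origin: under its middle.
- spatula: Bystander: spatula lying on the table. Origin: under its middle.
- bowl: Bystander: blue bowl, 180 mm across, 80 mm high. Origin: centre of its underside.

How it is judged:
By the outcome, as a careful person would: the job done as asked, in the order asked, and still so for the second after the job is handed in, with the robot touching nothing.
It also fails if it takes over 72 s, if anything falls off the work surface, if the arm or the gripper's body presses on something with over 40 N, if the wrist force passes 120 N, or if a joint passes its speed limit or range.

## Working session

There is one attempt and no reset: what is moved stays moved. The work goes in short steps, each a Python script; the robot and the scene stay as the last script left them, time stands still between calls to the robot, and variables do not carry over. Pictures are saved under pics/ and viewed, at most 10 in all, crops included, and the job is handed in when it is done.

```bash
mkdir -p pics; ls; python3 - <<'E'
from cell import robot, hand, planner, viewer, models
import cv2, numpy as np
for n in("scene","top"):
    p,d=viewer.read_camera(n); cv2.imwrite(f"pics/{n}0.png",p[:,:,::-1]); np.savez(f"{n}0.npz",p=p,d=d)
    c=viewer.get_calibration(n); print(n,c["fx"],c["cx"],c["cy"],np.round(c["T"],3).tolist())
    for t in("stone","mill","seat","spindle_tip","bedstone","jar","cup","bowl"):
        print(t,[(np.round(r["position"],3).tolist(),round(r["score"],2)) for r in models.place_of(n,t)[:2]])
s=robot.state();print(s["eef_rot"],s["time_s"],s["wrist_force"],s["grip_width"])
E
```

```text
pics
scene 396.25111813648243 277.7134493942359 208.1238876999943 [[-0.769, 0.388, -0.508, 1.116], [0.639, 0.455, -0.62, 0.639], [-0.009, -0.802, -0.598, 0.769], [0.0, 0.0, 0.0, 1.0]]
stone [([0.612, -0.154, 0.002], 0.69)]
mill [([0.561, 0.186, -0.001], 0.85)]
seat [([0.56, 0.186, 0.124], 0.56)]
spindle_tip [([0.555, 0.187, 0.163], 0.73)]
bedstone [([0.447, -0.276, 0.002], 0.58), ([0.722, -0.013, -0.002], 0.43)]
jar [([0.722, -0.011, -0.002], 0.78), ([0.361, -0.47, 0.002], 0.54)]
cup [([0.704, -0.301, 0.003], 0.84)]
bowl [([0.659, -0.47, -0.0], 0.59), ([0.358, -0.47, -0.0], 0.37)]
top 379.4403554034286 276.9959733909282 210.88110210521498 [[-0.027, -0.996, 0.086, 0.473], [-0.999, 0.03, 0.034, -0.045], [-0.036, -0.085, -0.996, 1.208], [0.0, 0.0, 0.0, 1.0]]
stone [([0.614, -0.158, -0.004], 0.84), ([0.664, -0.474, -0.002], 0.7)]
mill [([0.564, 0.186, 0.0], 0.75)]
seat [([0.562, 0.19, 0.124], 0.59), ([0.358, -0.47, -0.001], 0.17)]
spindle_tip [([0.564, 0.186, 0.163], 0.91), ([0.595, 0.425, 0.0], 0.69)]
bedstone [([0.444, -0.281, -0.004], 0.72)]
jar [([0.719, -0.014, 0.002], 0.55)]
cup []
bowl [([0.666, -0.471, -0.003], 0.62)]
[-7.05204659e-01 -3.06139898e+00  1.72642271e-05] 0.9 [ 0.23072154  1.32774595 -0.06069904] 0.0853821573644424
```

```bash
python3 - <<'E'
import cv2, numpy as np
from cell import viewer
p=np.load("top0.npz")["p"]; s=np.load("scene0.npz")["p"]
c=viewer.get_calibration("top");cs=viewer.get_calibration("scene")
def px(c,P):
    q=np.linalg.inv(c["T"])@np.r_[P,1]; return [c["fx"]*q[0]/q[2]+c["cx"],c["fy"]*q[1]/q[2]+c["cy"]]
def crop(im,u,h,z): 
    u=np.round(u).astype(int); return cv2.resize(im[max(u[1]-h,0):u[1]+h,max(u[0]-h,0):u[0]+h,::-1],(z,z),interpolation=cv2.INTER_CUBIC)
a=px(c,[.563,.187,.125]);b=px(c,[.613,-.156,.03]);a2=px(cs,[.563,.187,.125]);b2=px(cs,[.613,-.156,.03])
print(a,b,a2,b2)
cv2.imwrite("pics/crops.png",np.vstack([np.hstack([crop(p,a,30,300),crop(p,b,30,300)]),np.hstack([crop(s,a2,50,300),crop(s,b2,50,300)])]))
E
```

```text
[np.float64(209.2200078975064), np.float64(214.09862257466546)] [np.float64(324.93386215748575), np.float64(197.15351722247254)] [np.float64(337.14644246838566), np.float64(248.19355644476985)] [np.float64(239.45890649839856), np.float64(219.8154939711315)]
```

View pics/top0.png

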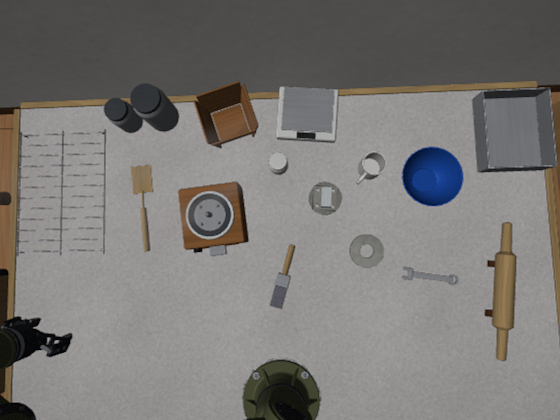

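View pics/crops.png

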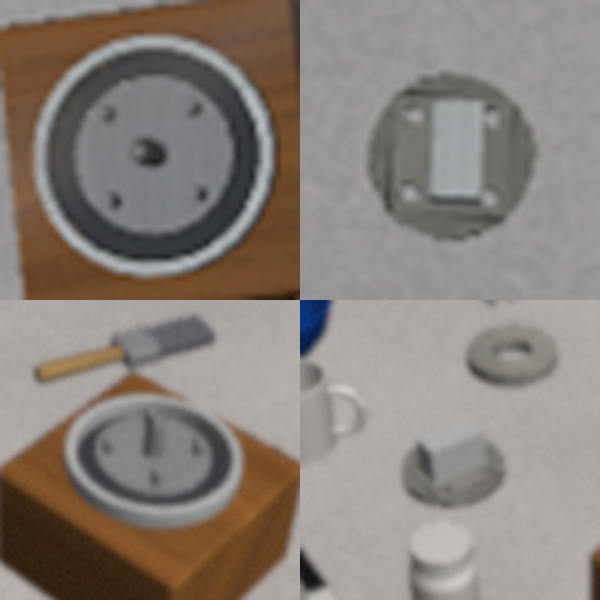

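The top view shows the mill at about (209,214) and the stone at (325,197) with its grip running along the image vertical. The crops show four studs as dark spots, at about (110,115), (195,110), (202,194) and (116,201) in the crop. The stone's four holes are bright spots at (412,116), (492,118), (490,199) and (410,193).

```bash
cat > h.py <<'E'
import numpy as np, cv2
from cell import robot, hand, planner, viewer, models
from scipy.spatial.transform import Rotation as R
def world(c,u,z):
    u=np.atleast_2d(u); T=c["T"]
    r=np.c_[(u[:,0]-c["cx"])/c["fx"],(u[:,1]-c["cy"])/c["fy"],np.ones(len(u))]@T[:3,:3].T
    return T[:3,3]+r*((z-T[2,3])/r[:,2])[:,None]
def spots(g,U,sign,h=3):
    out=[]
    for u in U:
        x,y=np.round(u).astype(int); w=sign*(g[y-h:y+h+1,x-h:x+h+1].astype(float))
        w=np.clip(w-np.median(w)-4,0,None); Y,X=np.mgrid[y-h:y+h+1,x-h:x+h+1]
        out.append([(w*X).sum()/w.sum(),(w*Y).sum()/w.sum()])
    return np.array(out)
def square(P):   # centre, quarter-turn angle (deg), half diagonal
    c=P[:,:2].mean(0); d=(P[:,0]-c[0])+1j*(P[:,1]-c[1])
    a=np.angle((d**4/abs(d)**3).sum()*-1)/4
    return c.round(4),np.degrees(a).round(2),abs(d).round(4)
def down(yaw): return (R.from_euler("z",yaw)*R.from_rotvec([np.pi,0,0])).as_rotvec()
E
python3 - <<'E'
from h import *
p=np.load("top0.npz")["p"]; d=np.load("top0.npz")["d"]; g=cv2.cvtColor(p,cv2.COLOR_RGB2GRAY); c=viewer.get_calibration("top")
M=np.array([[110,115],[195,110],[202,194],[116,201]])/5-.5+[179,184]
S=np.array([[112,116],[192,118],[190,199],[110,193]])/5-.5+[295,167]
for U,s,z in((M,-1,.132),(S,1,.008)):
    V=spots(g,U,s); print((V-U).round(1).tolist()); print(square(world(c,U,z)),square(world(c,V,z)))
# grip top from depth
y,x=np.mgrid[:420,:560]; Z=np.stack([(x-c["cx"])/c["fx"]*d,(y-c["cy"])/c["fy"]*d,d,np.ones_like(d)],-1)@c["T"].T
def blob(lo,hi,x0,y0,r):
    m=(Z[...,2]>lo)&(Z[...,2]<hi)&(np.hypot(Z[...,0]-x0,Z[...,1]-y0)<r)&(d>0); return Z[m][:,:3]
t=blob(.035,.065,.613,-.156,.06); (a,b,e)=cv2.minAreaRect((t[:,:2]*1000).astype(np.float32)); print("grip",a,b,e,np.median(t[:,2]),t[:,:2].mean(0))
t=blob(.12,.135,.563,.187,.047);print("flange",np.median(t[:,2]))
t=blob(.120,.135,.563,.187,.085); r=np.hypot(*(t[:,:2]-[.563,.187]).T); k=t[(r>.055)]; print("ring",cv2.minEnclosingCircle((k[:,:2]*1000).astype(np.float32)))
t=blob(.145,.18,.563,.187,.03); print("spindle",t.round(3).tolist())
for yaw in(0,np.pi): print(planner.inverse_kinematics([.613,-.156,.1],down(yaw)),planner.inverse_kinematics([.563,.187,.25],down(yaw+.1)))
E
```

```text
[[-1.4, -1.3], [1.1, -0.7], [1.1, 0.9], [-0.4, 0.6]]
(array([0.5613, 0.1843]), np.float64(3.0), array([0.0354, 0.0341, 0.0351, 0.0347])) (array([0.5617, 0.184 ]), np.float64(2.47), array([0.0409, 0.0373, 0.0392, 0.0372]))
[[0.7, 0.1], [-1.9, 0.1], [-1.7, -1.3], [-0.0, 0.3]]
(array([ 0.6136, -0.1572]), np.float64(-4.14), array([0.0357, 0.0358, 0.0365, 0.0349])) (array([ 0.6143, -0.1549]), np.float64(-3.23), array([0.032 , 0.0325, 0.0317, 0.0344]))
grip (614.7454833984375, -155.43350219726562) (30.063526153564453, 60.80656433105469) 86.6578369140625 0.05020589391610808 [ 0.61326278 -0.1553519 ]
flange 0.12549132724721557
ring ((562.9308471679688, 188.0025634765625), 70.20085144042969)
spindle [[0.57, 0.19, 0.153], [0.57, 0.187, 0.153], [0.57, 0.185, 0.151], [0.566, 0.192, 0.159], [0.566, 0.189, 0.16], [0.567, 0.187, 0.155], [0.567, 0.184, 0.154], [0.566, 0.181, 0.154], [0.563, 0.191, 0.16], [0.563, 0.188, 0.16], [0.563, 0.186, 0.16], [0.564, 0.184, 0.156], [0.564, 0.181, 0.156], [0.561, 0.191, 0.162], [0.561, 0.188, 0.162], [0.561, 0.186, 0.159], [0.561, 0.184, 0.155], [0.561, 0.181, 0.155], [0.559, 0.193, 0.152], [0.558, 0.189, 0.157], [0.558, 0.187, 0.155], [0.558, 0.184, 0.154], [0.558, 0.182, 0.151], [0.555, 0.19, 0.155], [0.555, 0.187, 0.154], [0.556, 0.185, 0.15]]
[-0.13176567  0.71150647  0.59697955  1.65278431 -0.47680377  0.92698583
 -0.92648383] [-0.64851081  0.47151557  0.4568029   1.56379327 -0.22053655  1.15773615
 -1.61685957]
[ 0.27646365  0.63630185 -0.10936692  1.646977    0.08546908  0.86298231
  1.70352443] [-0.18269318  0.4463299  -0.27929322  1.55732052  0.13037657  1.15628971
  1.18219999]
```

```bash
python3 - <<'E'
from h import *
y=np.pi+np.radians(-3.4); x=[.6136,-.1555]
robot.movep(x+[.25],down(y)); robot.line_to(x+[.08],v=.15)
print("contact",robot.line_to(x+[.019],v=.06,max_force=8),robot.state()["position"])
hand.command_gripper(.02); s=robot.state(); print(s["grip_width"],s["gripper_force"],s["wrist_force"],s["time_s"],s["position"])
robot.line_to(x+[.26],v=.12); s=robot.state(); print(s["grip_width"],s["wrist_force"],s["ft_torque"],s["time_s"])
p,d=viewer.read_camera("top"); cv2.imwrite("pics/lift.png",p[100:300,150:400,::-1].repeat(3,0).repeat(3,1)[:600,:750])
p,d=viewer.read_camera("scene"); cv2.imwrite("pics/lift2.png",p[:,:,::-1]); 
E
```

```text
contact False [ 0.61392057 -0.1555867   0.01941455]
0.029498708094168363 61.718046963214874 [ 0.03675782 -1.35564617  4.33343255] 6.7 [ 0.61386644 -0.15608202  0.01947365]
0.029166385251910343 [-0.61757223 -1.24350753 -4.57348067] [-0.02065919 -0.06870161 -0.0270536 ] 8.8583
```

View pics/lift2.png

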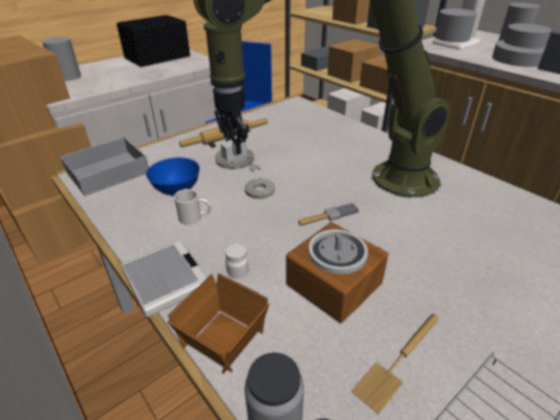

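The scene view shows the stone held under the gripper at about (235,155), clear of the table, with nothing else moved. Next I'll carry it over the spindle.

```bash
python3 - <<'E'
from h import *
y=np.pi+np.radians(2.9); x=[.5628,.1875]
robot.movep(x+[.26],down(y)); robot.line_to(x+[.19],v=.1); robot.dwell(.3)
def st(t):
    s=robot.state(); print(t,s["position"].round(4) if hasattr(s["position"],"round") else s["position"],np.round(s["wrist_force"],2),np.round(s["ft_torque"],3),round(s["time_s"],2))
st("above")
for z in(.178,.170,.162):
    print(z,robot.line_to(x+[z],v=.03,max_force=5)); st("")
E
```

```text
above [0.563  0.1876 0.1905] [-0.01  0.11 -5.05] [-0.01  -0.002  0.028] 11.42
0.178 False
 [0.5628 0.1875 0.1778] [ 0.06  0.89 -5.16] [-0.041 -0.06   0.002] 11.97
0.17 False
 [0.5627 0.1875 0.1697] [-0.14 -0.04 -5.03] [-0.054  0.015 -0.029] 12.38
0.162 False
 [0.5627 0.1875 0.1617] [ 0.79 -0.63 -5.11] [ 0.026 -0.006 -0.029] 12.8
```

```bash
python3 - <<'E'
from h import *
x=[.5628,.1875]
def st(t):
    s=robot.state(); print(t,np.round(s["position"],4),np.round(s["wrist_force"],2),np.round(s["ft_torque"],3),round(s["time_s"],2))
for z in(.157,.153,.149):
    hit=robot.line_to(x+[z],v=.015,max_force=4); st((z,hit))
    if hit: break
E
```

```text
(0.157, False) [0.5628 0.1875 0.1569] [-0.12  0.24 -5.71] [0.038 0.005 0.004] 13.28
(0.153, False) [0.5627 0.1875 0.1528] [-0.67 -0.12 -5.45] [-0.007  0.039  0.022] 13.7
(0.149, False) [0.5627 0.1875 0.1489] [ 0.83  0.48 -5.15] [-0.045  0.003 -0.004] 14.12
```

No resistance at stud height, so the holes are over the studs. I'll lower onto the flange.

```bash
python3 - <<'E'
from h import *
x=[.5628,.1875]
def st(t):
    s=robot.state(); print(t,np.round(s["position"],4),np.round(s["wrist_force"],2),np.round(s["ft_torque"],3),round(s["time_s"],2))
for z in(.1465,.145,.144,.143,.142):
    hit=robot.line_to(x+[z],v=.01,max_force=5); robot.dwell(.15); st((z,hit))
    if hit or robot.state()["wrist_force"][2]>-2.5: break
E
```

```text
(0.1465, False) [0.5628 0.1875 0.1466] [ 0.49  0.23 -4.92] [-0.017 -0.016 -0.031] 14.67
(0.145, False) [0.5628 0.1875 0.145 ] [-0.68  0.11 -4.78] [-0.005  0.006 -0.023] 15.12
(0.144, False) [0.563  0.1875 0.1442] [-0.29 -0.36 -4.55] [-0.024 -0.025 -0.037] 15.52
(0.143, False) [0.563  0.1876 0.1432] [ 0.44 -0.37 -1.57] [-0.03  -0.065  0.073] 15.92
```

Contact came at 0.144, exactly the seat height. I'll lower to where the spring carries the weight and let go.

```bash
python3 - <<'E'
from h import *
x=[.5628,.1875]
robot.line_to(x+[.1418],v=.01,max_force=6); s=robot.state(); print(np.round(s["position"],4),np.round(s["wrist_force"],2))
hand.command_gripper(.06); robot.dwell(.2); s=robot.state(); print(s["grip_width"],np.round(s["wrist_force"],2))
robot.line_to(x+[.26],v=.12)
robot.movep([.40,.0,.35],down(np.pi)); robot.dwell(.5); print(robot.state()["time_s"])
p,d=viewer.read_camera("top"); q,_=viewer.read_camera("scene"); c=viewer.get_calibration("top")
cv2.imwrite("pics/end.png",np.hstack([cv2.resize(p[184:244,179:239,::-1],(400,400),interpolation=2),cv2.resize(q[198:298,287:387,::-1],(400,400),interpolation=2)]))
y,xx=np.mgrid[:420,:560]; Z=np.stack([(xx-c["cx"])/c["fx"]*d,(y-c["cy"])/c["fy"]*d,d,np.ones_like(d)],-1)@c["T"].T
r=np.hypot(Z[...,0]-.563,Z[...,1]-.187)
m=(r<.048)&(Z[...,2]>.115)&(Z[...,2]<.15)&(r>.036)&(d>0); P=Z[m]
a=np.linalg.lstsq(np.c_[P[:,:2]-[.563,.187],np.ones(len(P))],P[:,2],rcond=None)[0]; print("disc top plane",a)
m=(r<.012)&(d>0); print("grip top",np.median(Z[m][:,2]))
m=(r>.063)&(r<.069)&(d>0); print("collar",np.median(Z[m][:,2]))
E
```

```text
[0.5629 0.1875 0.1419] [ 0.26  0.43 -0.23]
0.05959747220586207 [-0.08  0.45 -0.42]
19.45
disc top plane [ 1.30677416e-03 -4.06436952e-05  1.32688307e-01]
grip top 0.17218866583707015
collar 0.1268048952386539
```

View pics/end.png

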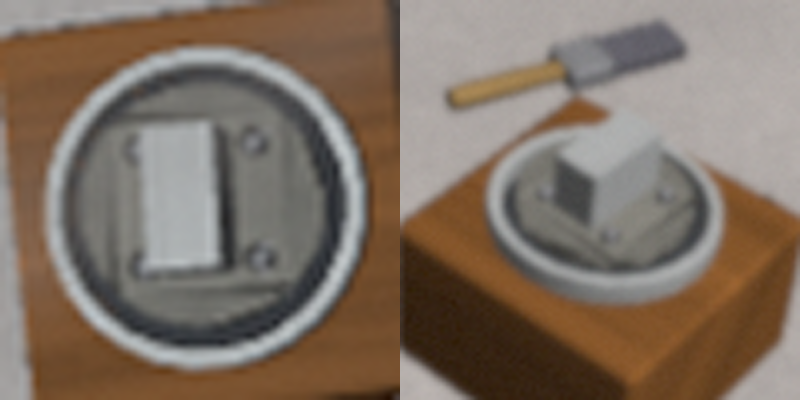

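The stone sits level, with studs showing in its holes. Its underside is at 0.1227 m, which is the seat less the spring sag under its weight.

```bash
python3 -c "
from cell import robot
print(robot.job_done())"
```

```text
the job is handed in; nothing more can be done
None
```

The stone is back on the mill, grip up, fully home and flat on the flange with its holes over all four studs; it was released gently and the job was handed in at about 19.5 s.

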